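# Set the ratchet rest and lay the test shaft across

### The job

Set up the shaft for its hardness test: draw the ratchet rest, which is right down, steadily up by exactly four clicks of its pawl, and ease it back until its weight sits on the pawl before letting go; do not rip it up, let it drop or force it down. Then lift the steel shaft from its rack and lay it gently across the two vees, centred and about level. Leave everything else as it is.

Things in the scene. Friction and masses are not known exactly. Their poses are not given: they have to be found in the camera images.
- test_bench: Shaft-testing bench, fixed: grey bed 110 x 310 x 20 mm with a post near each end, each with a steel vee head, 190 mm apart, free space between them. Origin: underside centre of the bed; y along the bed, parallel to the shaft lying in the vees; z up. Fixed vee at y = +95 mm, ratchet rest at y = -95 mm.
- sleeve: Fixed grey sleeve, 37 mm square, top 96 mm over the table, in which the ratchet column slides; origin on the column's axis at table height, axes as the bench.
- pawl_housing: Dark housing of the spring pawl, fixed on the sleeve's +x side by two side straps, 50 mm wide over all (bench y), with the pawl's black pull knob out to 49 mm from the column's axis. Fitters clamp it up to 9 mm higher or lower, so the notch heights differ by as much from bench to bench: go by the clicks. Origin on the column's axis.
- rest_column (a joint): Height of the ratchet column, m: 0 right down (start), growing upward; 76 mm of travel, six notches at equal steps of 9 to 12 mm. Weighs 0.45 kg (+-20 %), friction 1 N. After 4 mm or more of free rise a tooth pushes the pawl aside: over some 5 mm the pull grows by 4 to 9 N, then falls off within 3 mm as the pawl snaps in: a click. Draw 3 mm on, ease back: it comes to rest on the pawl.
- rest_vee (a point): On the ratchet rest's vee, where the axis of the 24 mm shaft will lie; rises with the column. The steel head is 26 mm thick along the shaft, with flat faces square to the bench's y axis, good to grip; a solid block 46 mm wide (bench x) reaches from 33 to 19 mm below this point, the flanks of the 90 degree vee from there to 8 mm above it. Head underside at the start: 112 mm over the table.
- fixed_vee (a point): The same point of the fixed vee head at the other end: the lying shaft's axis passes here, 193.5 mm over the table. With the rest four clicks up both vees are level, within 5 mm. A shaft let down within 8 mm of the middle finds its way to the bottom of the vees.
- shaft_place (a point): Midway between the two vees on the line where the lying shaft's axis goes: the place for the shaft's centre. Free space of 160 mm along the shaft here between the two heads.
- shaft: Ground steel shaft, loose, 0.6 kg (+-20 %): 24 mm in diameter over 244 mm, with a 16 mm journal 18 mm long at each end, 280 mm in all. Origin: its centre, on its axis; x along the shaft. At the start it lies level in the rack, axis 45 mm over the table. Both ends are alike.
- rack: Fixed plywood board 250 x 80 x 12 mm with two black vee saddles 170 mm apart that hold the shaft; nothing under the shaft's middle but the board. Origin: underside centre; x along the shaft.
- ref_block: Bystander: steel reference disc 60 mm across, 16 mm high. Origin: underside centre.
- loupe: Bystander: black loupe 40 mm across, 44 mm high. Origin: underside centre.
- mount0: Bystander: black specimen mount 32 mm across, 20 mm high. Origin: underside centre.
- mount1: Bystander: another such specimen mount.
- mount2: Bystander: another such specimen mount.
- cleaner: Bystander: white bottle 52 mm across, 150 mm high. Origin: underside centre.

How it is judged:
By the outcome, as a careful person would: the job done as asked, in the order asked, and still so for the second after the job is handed in, with the robot touching nothing.
It also fails if it takes over 72 s, if anything falls off the work surface, if the arm or the gripper's body presses on something with over 40 N, if the wrist force passes 120 N, or if a joint passes its speed limit or range.

### The arm

A 6-joint arm with a two-finger parallel gripper is mounted at the origin on the work surface. World frame = base frame: x ahead of the robot, y to its left, z up, the work surface at z = 0. Lengths are in mm, angles in rad, forces in N, time in s.
With the tool pointing down it reaches from about 275 to 750 mm from the base axis. Payload 10.2 kg.
Tool frame: the origin (TCP) lies between the finger pads; the fingertips stand 17 mm ahead of it and the grasp point (between the pads) lies 2 mm behind it; z points along the fingers, y is the line along which they close (so a half turn about z gives the same grasp; the last joint's range is limited). The gripper opens to 85 mm and grips with 20 to 120 N. Pads are 22 mm wide; open, the fingers measure 114 mm over their backs; the gripper's body (76 mm by 85 mm) begins 54 mm behind the grasp point. The pads swing forward as they close: fully open they stand 13 mm farther back than shut.
Start: joints at [-1.477, 0.313, 1.498, -0, 1.331, -0.223], TCP at [163.539, -498.885, 248.294] pointing down, gripper open.
Joint ranges: [-2.94, 2.94], [-0.97, 2.17], [0.19, 2.56], [-1.23, 4.37], [0.02, 3.11], [-2.88, 2.88]. Speed limits (rad/s): [2.39, 2.39, 3.01, 3.14, 3.14, 3.14].

### API

Orientations are given as a unit quaternion [w, x, y, z].
In Python, from rig import * gives the robot as it stands.
- The arm moves only by the tool step_arm, never from a script. Its argument "commands" is text: rows parted by semicolons, each of 7 numbers parted by spaces: the opening, from 0 (shut) to 1 (fully open), then the shift along the tool's x, y, z in cm, then the turn, a rotation vector about the tool's x, y, z in rad. In form: hand x y z rx ry rz; .... A call has 1 to 20 rows; each row is the pose to reach, as a shift and turn from the pose commanded when the call began, along the tool's axes at that moment; what a row does not reach only later rows make up. A row lasts 1/12 s, in which the tool goes at most 41.7 mm and 7.16 degrees, less where a joint would pass 70% of its speed; a pose out of reach is approached as far as the arm can. A call with a gripper value outside its range is refused whole. The fingers move at their own pace and stop on an object; "newtons" is the grip in N (left out, the last holds). Time passes only in rows, so rows that repeat a pose let the fingers close. It gives the time, the measured TCP pose, the force, the opening and the grip force at its end, in the units of the state.
- sense(): the state, without advancing time (a new reading comes with each control period).
- capture(name): name is "scene" or "top" or "wrist"; returns the picture (480x640x3 uint8, red, green, blue); there is no depth.
- camera_model(name): a dict with "mtx" (3x3 intrinsics, pixels), "eye" and "rotation" of the camera in the world. Camera axes: x right, y down, z forward; pixel columns grow to the right and rows downward; lengths in mm; the calibration is good to about 2 mm. A picture is of the moment at which its call begins: read the wrist's pose just before it. camera_model takes no time and is no camera call; for the wrist camera it gives the pose at the moment of the call.
- finish_job(): hands the job in; it is judged then, once.
Trained networks look in the newest picture that a camera, given by its name, has taken for a name from the list of things; names that differ only in an ending like _2 or _b are one class to them, and where a whole thing is asked for, a point or a joint stands for the part that bears it (a point fixed in the world has none). Each returns a list of dicts, best first, with "score" (0 to 1); they miss things now and then, are a little off and sometimes report something else, mostly with a low value. They report only what shows in the picture. A call takes as long as a camera call.
- search_frame(camera, label): "rect" ([centre column, centre row, width, height] in pixels, round what is visible of it).
- trace(camera, label): "mask" (480x640 bool, what is visible of it) and "rect" ([centre column, centre row, width, height] in pixels, round what is visible of it).
- spot_point(camera, label): "xy" ([column, row] in pixels: a listed point, or the origin of a listed thing).
The state is a dict: "time_s": time; "joints": joint angles; "dq": joint speeds; "tau": joint torques, N m; "eef_pos": TCP position; "ee_rot": TCP orientation; "force": force on the tool from outside, world axes, zero at the start; "wrist_torque": the same for the moment, N m; "grip_width": opening from 0.0 (shut) to 1.0 (fully open); "grip_force": force on a finger pad.
Only numpy, scipy, OpenCV 4.12 (cv2) and the standard library are available. Lean on these libraries where they do the work, as an engineer would, in place of code of your own. Each camera call takes 0.05 s, during which the arm holds its last target. There are 200 camera calls.

## Working session

There is one attempt and no reset: what is moved stays moved. The work goes in short steps, Python scripts to look and compute and a tool call to move; the robot and the scene stay as the last step left them, time stands still between calls to the robot, and variables do not carry over. Pictures are saved under pics/ and viewed, at most 10 in all, crops included, and the job is handed in when it is done.

Besides the shell and the picture viewer there is one more tool, called after "Call:" as name(argument=value, ...), one argument or row to a line, values as JSON. step_arm: Moves the arm, as the interface text tells. Its arguments: {"type":"object","properties":{"commands":{"type":"string"},"newtons":{"type":"number"}},"required":["commands"]}

```bash
ls; mkdir -p pics
cat > h.py <<'E'
from rig import *
import numpy as np, cv2
def ray(cam,uv,m=None):
    m=m or camera_model(cam)
    K=np.array(m["mtx"]);R=np.array(m["rotation"]);e=np.array(m["eye"])
    d=R@np.linalg.solve(K,[uv[0],uv[1],1.]); return e,d/np.linalg.norm(d)
def atz(cam,uv,z,m=None):
    e,d=ray(cam,uv,m); return e+d*(z-e[2])/d[2]
def tri(rs):
    A=np.zeros((3,3));b=np.zeros(3)
    for e,d in rs:
        P=np.eye(3)-np.outer(d,d);A+=P;b+=P@e
    x=np.linalg.solve(A,b); return x,[np.linalg.norm((np.eye(3)-np.outer(d,d))@(x-e)) for e,d in rs]
def save(name,img): cv2.imwrite('pics/'+name,cv2.cvtColor(np.ascontiguousarray(img),cv2.COLOR_RGB2BGR))
np.set_printoptions(precision=2,suppress=True)
E
python3 - <<'E'
from h import *
ims=[capture(c) for c in("scene","top")]
save('scene.png',ims[0]);save('top.png',ims[1])
for c in("scene","top"):
    m=camera_model(c);print(c,np.array(m["eye"]),np.array(m["rotation"]).tolist())
Z=dict(rest_vee=145,fixed_vee=193.5,shaft_place=193.5,shaft=45,rack=0,test_bench=0,sleeve=0,ref_block=0,loupe=0,cleaner=0)
for l,z in Z.items():
    rs=[]
    for c in("scene","top"):
        p=spot_point(c,l)
        if p:
            rs.append(ray(c,p[0]["xy"]));print(l,c,np.array(p[0]["xy"]),p[0]["score"],atz(c,p[0]["xy"],z))
    if len(rs)==2:print('   tri',*tri(rs))
s=sense();print(s)
E
```

```text
pics
scene [1161.46  547.72 1031.11] [-0.152657710877648, 0.425653294700607, 0.83984505228915, -0.3002918316663799]
top [ 442.36   79.46 1512.8 ] [0.034330339075880886, -0.7063656574809658, 0.7065853291265375, -0.024620284595439523]Traceback (most recent call last):
  File "<stdin>", line 12, in <module>
  File "h.py", line 6, in ray
    d=R@np.linalg.solve(K,[uv[0],uv[1],1.]); return e,d/np.linalg.norm(d)
      ~^~~~~~~~~~~~~~~~~~~~~~~~~~~~~~~~~~~~
ValueError: matmul: Input operand 1 has a mismatch in its core dimension 0, with gufunc signature (n?,k),(k,m?)->(n?,m?) (size 3 is different from 4)
```

```bash
sed -i 's/R=np.array(m\["rotation"\])/R=Rot.from_quat(m["rotation"],scalar_first=True).as_matrix()/; 2i from scipy.spatial.transform import Rotation as Rot' h.py
python3 - <<'E'
from h import *
ims=[capture(c) for c in("scene","top")]
save('scene.png',ims[0]);save('top.png',ims[1])
Z=dict(rest_vee=145,fixed_vee=193.5,shaft_place=193.5,shaft=45,rack=0,test_bench=0,sleeve=0,pawl_housing=60,ref_block=0,loupe=0,cleaner=0)
for l,z in Z.items():
    rs=[]
    for c in("scene","top"):
        p=spot_point(c,l)
        if p:
            rs.append(ray(c,p[0]["xy"]));print(l,c,np.array(p[0]["xy"]),p[0]["score"],atz(c,p[0]["xy"],z))
    if len(rs)==2:print('   tri',*tri(rs))
s=sense();print(s)
E
```

```text
rest_vee scene [264.4 217.4] 0.91 [592.22  -1.09 145.  ]
rest_vee top [357.7 227. ] 0.51 [595.16  -4.76 145.  ]
   tri [593.7   -2.85 145.43] [np.float64(2.3340890118172335), np.float64(2.334089011817388)]
fixed_vee scene [350.5 239.8] 0.82 [571.69 193.16 193.5 ]
fixed_vee top [272.4 228.8] 0.84 [585.89 190.93 193.5 ]
   tri [582.18 193.98 204.79] [np.float64(4.707412737289804), np.float64(4.707412737289868)]
shaft_place top [316.5 228.6] 0.77 [586.23  91.22 193.5 ]
shaft scene [202.3 178.8] 0.92 [ 520.68 -261.11   45.  ]
shaft top [456.9 259.3] 0.96 [ 525.   -257.59   45.  ]
   tri [ 524.63 -256.17   51.06] [np.float64(0.035471102592041434), np.float64(0.035471102592105556)]
rack scene [207.1 196.1] 0.93 [ 528.13 -247.43    0.  ]
rack top [449.8 259.7] 0.78 [ 526.51 -249.71    0.  ]
   tri [ 526.45 -250.08   -3.02] [np.float64(0.3553514353017365), np.float64(0.35535143530168256)]
test_bench scene [305.6 279.8] 0.9 [585.5   95.74   0.  ]
test_bench top [314.8 233.4] 0.55 [594.84  97.35   0.  ]
   tri [592.63  98.84  10.86] [np.float64(1.965728331420701), np.float64(1.9657283314206364
[... 756 characters left out ...]
129.51    1.42] [np.float64(0.6282306052490122), np.float64(0.6282306052490402)]
cleaner scene [461.4 384.6] 0.66 [605.07 480.66   0.  ]
cleaner top [169.7 231.1] 0.74 [601.27 474.35   0.  ]
   tri [601.37 478.43  -8.79] [np.float64(1.9234974128056344), np.float64(1.9234974128055864)]
{'time_s': 1.35, 'joints': array([-1.48,  0.31,  1.5 ,  0.  ,  1.33, -0.22]), 'dq': array([-0., -0.,  0., -0., -0., -0.]), 'tau': array([  0.  , -41.22, -25.99,  -0.  ,   0.  ,  -0.  ]), 'eef_pos': array([ 163.53, -498.9 ,  248.3 ]), 'ee_rot': array([0.  , 0.99, 0.16, 0.  ]), 'force': array([ 0.32, -0.02,  0.43]), 'wrist_torque': array([ 0.05, -0.  , -0.  ]), 'grip_force': 0.0, 'grip_width': 1.0017743649346948}
```

View pics/scene.png

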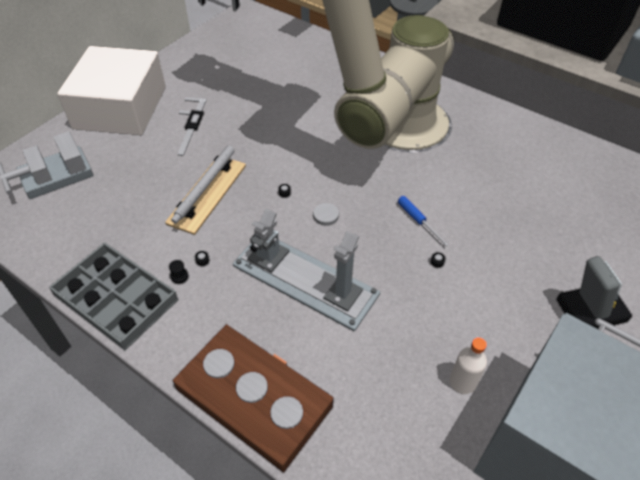

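View pics/top.png

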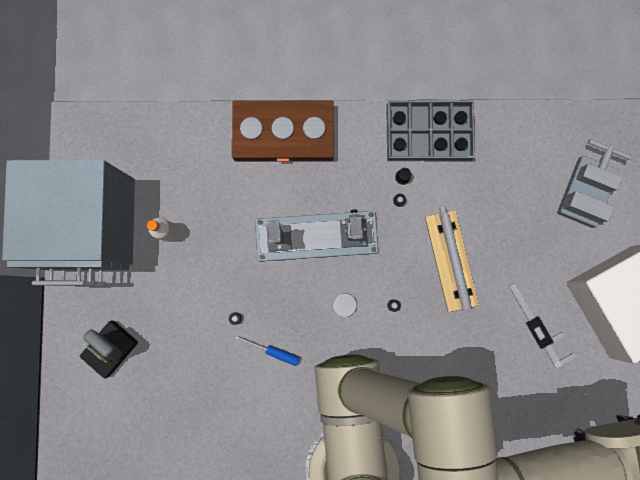

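```bash
cat >> h.py <<'E'
def move(pos,yaw,base=None):
    """shift (cm) and rotvec in tool axes to reach pos with tool down and tool x at yaw (deg)"""
    s=sense();R=Rot.from_quat(s["ee_rot"],scalar_first=True);
    a=np.radians(yaw)
    T=Rot.from_matrix(np.array([[np.cos(a),np.sin(a),0],[np.sin(a),-np.cos(a),0],[0,0,-1]]))
    d=R.inv().apply(np.array(pos)-s["eef_pos"])/10
    print("move",d.round(3),(R.inv()*T).as_rotvec().round(4),'at',s["eef_pos"],'t',s["time_s"],'dist',np.linalg.norm(d)*10)
E
python3 - <<'E'
from h import *
capture("top")
for l,z in(("shaft",50),("test_bench",15)):
    m=trace("top",l)[0]["mask"].astype(np.uint8)
    b=cv2.boxPoints(cv2.minAreaRect(cv2.findNonZero(m)))
    P=np.array([atz("top",q,z) for q in b]);
    e=[P[1]-P[0],P[2]-P[1]];e=max(e,key=np.linalg.norm)
    print(l,P[:,:2].mean(0),[np.linalg.norm(P[i+1]-P[i]) for i in(0,1)],'dir',np.degrees(np.arctan2(e[1],e[0])))
s=sense();R=Rot.from_quat(s["ee_rot"],scalar_first=True).as_matrix();print(R)
m=camera_model("wrist");print(R.T@(np.array(m["eye"])-s["eef_pos"]),R.T@Rot.from_quat(m["rotation"],scalar_first=True).as_matrix(),m["mtx"])
move([560,0,330],3.2)
E
```

```text
shaft [ 527.82 -249.66] [np.float64(28.59722174643335), np.float64(262.0487371329055)] dir -167.1360039035719
test_bench [587.88  94.2 ] [np.float64(314.6051985729791), np.float64(113.29533295800854)] dir -86.58080612287239
[[ 0.95  0.31 -0.  ]
 [ 0.31 -0.95  0.  ]
 [-0.   -0.   -1.  ]]
[  67.02    0.98 -126.14] [[-0.   -0.96 -0.26]
 [ 1.    0.   -0.  ]
 [ 0.   -0.26  0.96]] [[428.54   0.   319.02]
 [  0.   428.54 244.88]
 [  0.     0.     1.  ]]
move [ 53.22 -35.05  -8.17] [-0.    0.    0.26] at [ 163.54 -498.87  248.28] t 1.5 dist 642.4457669358759
```

Call:
step_arm(
  commands="1 4 -2 -2 0 0 0;1 14 -8 -6 0 0 0.1;1 57 -33.8 -8.2 0 0 0.26;1 57 -33.8 -8.2 0 0 0.26;1 57 -33.8 -8.2 0 0 0.26;1 57 -33.8 -8.2 0 0 0.26;1 57 -33.8 -8.2 0 0 0.26;1 57 -33.8 -8.2 0 0 0.26;1 57 -33.8 -8.2 0 0 0.26;1 57 -33.8 -8.2 0 0 0.26;1 57 -33.8 -8.2 0 0 0.26;1 57 -33.8 -8.2 0 0 0.26;1 57 -33.8 -8.2 0 0 0.26;1 57 -33.8 -8.2 0 0 0.26;1 57 -33.8 -8.2 0 0 0.26;1 57 -33.8 -8.2 0 0 0.26;1 57 -33.8 -8.2 0 0 0.26;1 57 -33.8 -8.2 0 0 0.26;1 57 -33.8 -8.2 0 0 0.26",
  newtons=60,
)

```text
time_s: 3.08
eef_pos: [599.6, -0.5, 329.9]
ee_rot: [0.0, 1.0, 0.029, -0.0]
force: [0.2, -0.6, 0.8]
grip_width: 0.994
grip_force: 0.0
```

Run:
```python
from h import *
m=camera_model("wrist");save('w1.png',capture("wrist"))
for l,z in(("rest_vee",145),("sleeve",0),("fixed_vee",193.5),("shaft_place",193.5),("pawl_housing",60)):
    for p in spot_point("wrist",l)[:1]:print(l,p["xy"],p["score"],atz("wrist",p["xy"],z,m))
for p in trace("wrist","rest_vee")[:1]:
    k=p["mask"].astype(np.uint8);b=cv2.boxPoints(cv2.minAreaRect(cv2.findNonZero(k)));print(p["rect"],p["score"],b)
    print([atz("wrist",q,150,m) for q in b])
print(sense())
```

```text
rest_vee [321.8, 225.1] 0.88 [597.46  -3.27 145.  ]
fixed_vee [18.1, 249.8] 0.67 [581.18 189.83 193.5 ]
shaft_place [170.1, 245.9] 0.63 [589.29  93.09 193.5 ]
pawl_housing [320.4, 200.2] 0.89 [602.11  -2.22  60.  ]
[320.8, 225.6, 36.1, 72.5] 0.7 [[302. 191.]
 [336. 191.]
 [336. 260.]
 [302. 260.]]
[array([622.7 ,  12.43, 150.  ]), array([624.09, -11.85, 150.  ]), array([572.53, -15.34, 150.  ]), array([571.08,  10.03, 150.  ])]
{'time_s': 3.4333, 'joints': array([-0.2 ,  0.45,  1.1 , -0.  ,  1.6 ,  1.32]), 'dq': array([ 0.01,  0.  , -0.  , -0.  ,  0.  ,  0.  ]), 'tau': array([ -0.08, -48.88, -27.43,  -0.  ,  -0.  ,  -0.  ]), 'eef_pos': array([599.58,  -0.88, 330.61]), 'ee_rot': array([0.  , 1.  , 0.03, 0.  ]), 'force': array([0.35, 0.18, 0.15]), 'wrist_torque': array([-0.02,  0.02,  0.02]), 'grip_force': 0.0, 'grip_width': 1.0000145603352473}
```

View pics/w1.png

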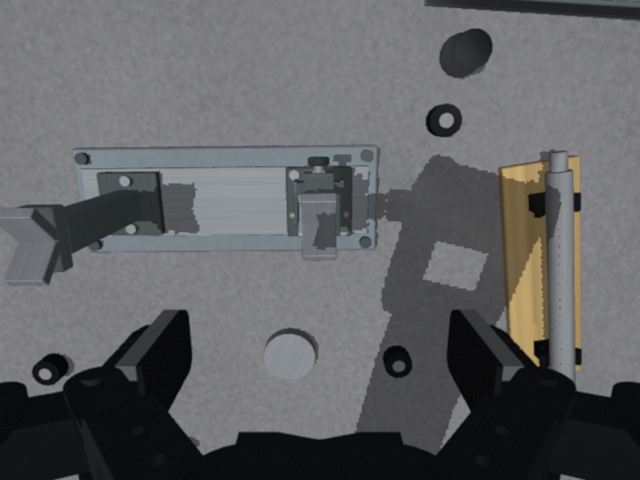

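Run:
```python
from h import *
move([597,-2,195],3.9)
```

```text
move [-0.27  0.1  13.56] [ 0.   -0.   -0.01] at [599.58  -0.88 330.61] t 3.4333 dist 135.63430092821042
```

Call:
step_arm(
  commands="1 -0.1 0 3 0 0 -0.01;1 -0.27 0.1 6.5 0 0 -0.01;1 -0.27 0.1 10 0 0 -0.01;1 -0.27 0.1 12.5 0 0 -0.01;1 -0.27 0.1 13.5 0 0 -0.01;1 -0.27 0.1 13.5 0 0 -0.01",
)

```text
time_s: 3.93
eef_pos: [596.4, -1.4, 193.5]
ee_rot: [-0.0, 0.999, 0.033, -0.002]
force: [-0.4, -0.1, 0.6]
grip_width: 0.992
grip_force: 0.0
```

Run:
```python
from h import *
m=camera_model("wrist");save('w2.png',capture("wrist"))
for l,z in(("rest_vee",145),("pawl_housing",60)):
    for p in spot_point("wrist",l)[:1]:print(l,p["xy"],p["score"],atz("wrist",p["xy"],z,m))
for p in trace("wrist","rest_vee")[:1]:print(p["rect"],p["score"])
s=sense();print(s["eef_pos"],s["ee_rot"])
```

```text
rest_vee [317.1, 290.9] 0.86 [595.23  -1.25 145.  ]
pawl_housing [318.7, 223.4] 0.9 [606.34  -1.04  60.  ]
[320.1, 282.8, 61.7, 121.3] 0.81
[598.05  -1.5  197.44] [0.   1.   0.03 0.  ]
```

View pics/w2.png

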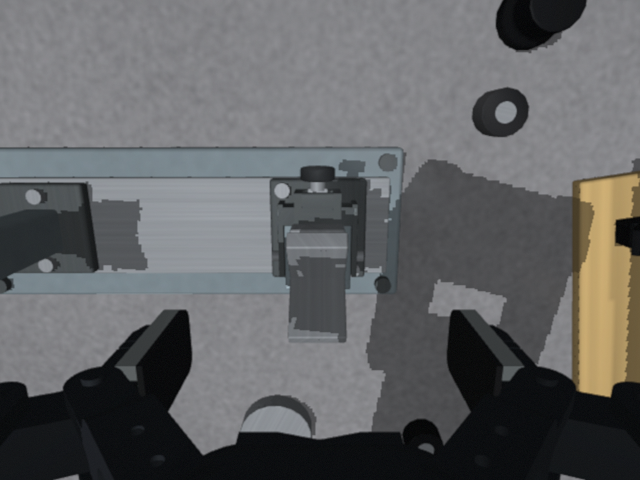

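Run:
```python
from h import *
a=atz("wrist",(317,231),153);b=atz("wrist",(317.5,342),153);c=(a+b)/2;print(a,b,c)
print(atz("wrist",(287,300),150),atz("wrist",(347,300),150))
move([c[0],-0.8,126],3.8)
```

```text
[624.84   0.44 153.  ] [574.9   -3.05 153.  ] [599.87  -1.3  153.  ]
[592.54  11.41 150.  ] [594.27 -14.62 150.  ]
move [ 0.16 -0.06  7.14] [ 0. -0.  0.] at [598.05  -1.5  197.44] t 4.1333 dist 71.4635651258453
```

Call:
step_arm(
  commands="1 0 0 1.5 0 0 0;1 0 0 4 0 0 0;0.6 0 0 6 0 0 0;0.5 0 0 7.1 0 0 0;0.4 0 0 7.1 0 0 0;0.4 0 0 7.1 0 0 0",
)

```text
time_s: 4.63
eef_pos: [597.8, -1.4, 125.5]
ee_rot: [0.0, 0.999, 0.033, 0.001]
force: [-0.6, 0.3, 0.2]
grip_width: 0.452
grip_force: 0.0
```

Call:
step_arm(
  commands="0.35 0 0 0 0 0 0;0.3 0 0 0 0 0 0;0.25 0 0 0 0 0 0;0.1 0 0 0 0 0 0;0 0 0 0 0 0 0;0 0 0 0 0 0 0;0 0 0 0 0 0 0",
  newtons=60,
)

```text
time_s: 5.22
eef_pos: [598.0, -0.4, 126.4]
ee_rot: [-0.0, 0.999, 0.034, 0.002]
force: [-0.6, 4.4, 4.7]
grip_width: 0.29
grip_force: 58.9
```

Call:
step_arm(
  commands="0 0 -0.1 -0.07 0 0 0;0 0 -0.1 -0.14 0 0 0;0 0 -0.1 -0.2 0 0 0",
)

```text
time_s: 5.47
eef_pos: [597.9, -0.3, 126.8]
ee_rot: [0.0, 0.999, 0.033, 0.001]
force: [5.9, 0.6, -4.7]
grip_width: 0.293
grip_force: 59.1
```

Call:
step_arm(
  commands="0 0 0 -0.07 0 0 0;0 0 0 -0.14 0 0 0;0 0 0 -0.2 0 0 0",
)

```text
time_s: 5.72
eef_pos: [598.0, -0.3, 128.6]
ee_rot: [0.0, 0.999, 0.033, 0.001]
force: [5.1, -0.1, -4.9]
grip_width: 0.294
grip_force: 59.1
```

Call:
step_arm(
  commands="0 0 0 -0.07 0 0 0;0 0 0 -0.14 0 0 0;0 0 0 -0.2 0 0 0",
)

```text
time_s: 5.97
eef_pos: [598.0, -0.3, 130.6]
ee_rot: [0.0, 0.999, 0.033, 0.001]
force: [6.4, 1.5, -5.5]
grip_width: 0.291
grip_force: 59.1
```

Call:
step_arm(
  commands="0 0 0 -0.07 0 0 0;0 0 0 -0.14 0 0 0;0 0 0 -0.2 0 0 0",
)

```text
time_s: 6.22
eef_pos: [597.9, -0.3, 132.6]
ee_rot: [0.0, 0.999, 0.033, 0.001]
force: [6.3, 0.6, -5.2]
grip_width: 0.294
grip_force: 59.1
```

Call:
step_arm(
  commands="0 0 0 -0.07 0 0 0;0 0 0 -0.14 0 0 0;0 0 0 -0.2 0 0 0",
)

```text
time_s: 6.47
eef_pos: [597.9, -0.3, 134.6]
ee_rot: [0.0, 0.999, 0.033, 0.001]
force: [6.3, 0.8, -5.0]
grip_width: 0.289
grip_force: 59.1
```

Call:
step_arm(
  commands="0 0 0 -0.07 0 0 0;0 0 0 -0.14 0 0 0;0 0 0 -0.2 0 0 0",
)

```text
time_s: 6.72
eef_pos: [597.9, -0.3, 136.6]
ee_rot: [0.0, 0.999, 0.033, 0.001]
force: [5.8, 1.5, -4.8]
grip_width: 0.293
grip_force: 59.1
```

Call:
step_arm(
  commands="0 0 0 -0.07 0 0 0;0 0 0 -0.14 0 0 0;0 0 0 -0.2 0 0 0",
)

```text
time_s: 6.97
eef_pos: [598.0, -0.3, 138.6]
ee_rot: [0.0, 0.999, 0.033, 0.001]
force: [5.6, 1.3, -5.3]
grip_width: 0.295
grip_force: 59.1
```

Call:
step_arm(
  commands="0 0 0 -0.07 0 0 0;0 0 0 -0.14 0 0 0;0 0 0 -0.2 0 0 0",
)

```text
time_s: 7.22
eef_pos: [597.9, -0.3, 140.3]
ee_rot: [-0.0, 0.999, 0.033, 0.001]
force: [8.1, 1.8, -9.0]
grip_width: 0.293
grip_force: 59.3
```

Call:
step_arm(
  commands="0 0 0 -0.07 0 0 0;0 0 0 -0.14 0 0 0;0 0 0 -0.2 0 0 0",
)

```text
time_s: 7.47
eef_pos: [597.9, -0.3, 141.5]
ee_rot: [-0.0, 0.999, 0.033, 0.001]
force: [9.6, -0.7, -12.9]
grip_width: 0.292
grip_force: 59.6
```

Call:
step_arm(
  commands="0 0 0 -0.07 0 0 0;0 0 0 -0.14 0 0 0;0 0 0 -0.2 0 0 0",
)

```text
time_s: 7.72
eef_pos: [597.9, -0.3, 143.3]
ee_rot: [-0.0, 0.999, 0.033, 0.001]
force: [8.7, 0.7, -11.0]
grip_width: 0.292
grip_force: 60.3
```

Call:
step_arm(
  commands="0 0 0 -0.07 0 0 0;0 0 0 -0.14 0 0 0;0 0 0 -0.2 0 0 0",
)

```text
time_s: 7.97
eef_pos: [597.9, -0.3, 146.5]
ee_rot: [-0.0, 0.999, 0.033, 0.001]
force: [5.3, 0.9, -3.8]
grip_width: 0.291
grip_force: 61.2
```

Call:
step_arm(
  commands="0 0 0 -0.07 0 0 0;0 0 0 -0.14 0 0 0;0 0 0 -0.2 0 0 0",
)

```text
time_s: 8.22
eef_pos: [597.9, -0.3, 148.6]
ee_rot: [-0.0, 0.999, 0.033, 0.001]
force: [5.9, 0.6, -4.4]
grip_width: 0.292
grip_force: 61.2
```

Call:
step_arm(
  commands="0 0 0 -0.07 0 0 0;0 0 0 -0.14 0 0 0;0 0 0 -0.2 0 0 0",
)

```text
time_s: 8.47
eef_pos: [598.0, -0.3, 150.6]
ee_rot: [-0.0, 0.999, 0.033, 0.001]
force: [6.1, 0.7, -5.3]
grip_width: 0.291
grip_force: 61.2
```

Call:
step_arm(
  commands="0 0 0 -0.07 0 0 0;0 0 0 -0.14 0 0 0;0 0 0 -0.2 0 0 0",
)

```text
time_s: 8.72
eef_pos: [597.9, -0.3, 151.8]
ee_rot: [-0.0, 0.999, 0.033, 0.001]
force: [9.3, 0.2, -11.9]
grip_width: 0.295
grip_force: 60.4
```

Call:
step_arm(
  commands="0 0 0 -0.07 0 0 0;0 0 0 -0.14 0 0 0;0 0 0 -0.2 0 0 0",
)

```text
time_s: 8.97
eef_pos: [597.8, -0.3, 153.3]
ee_rot: [-0.0, 0.999, 0.033, 0.001]
force: [11.2, 0.5, -14.7]
grip_width: 0.293
grip_force: 60.0
```

Call:
step_arm(
  commands="0 0 0 -0.07 0 0 0;0 0 0 -0.14 0 0 0;0 0 0 -0.2 0 0 0",
)

```text
time_s: 9.22
eef_pos: [597.9, -0.3, 155.9]
ee_rot: [-0.0, 0.999, 0.033, 0.001]
force: [6.8, 1.1, -5.1]
grip_width: 0.292
grip_force: 61.4
```

Call:
step_arm(
  commands="0 0 0 -0.07 0 0 0;0 0 0 -0.14 0 0 0;0 0 0 -0.2 0 0 0",
)

```text
time_s: 9.47
eef_pos: [597.9, -0.3, 158.6]
ee_rot: [-0.0, 0.999, 0.033, 0.001]
force: [6.6, 0.6, -4.8]
grip_width: 0.294
grip_force: 61.6
```

Call:
step_arm(
  commands="0 0 0 -0.07 0 0 0;0 0 0 -0.14 0 0 0;0 0 0 -0.2 0 0 0",
)

```text
time_s: 9.72
eef_pos: [598.0, -0.3, 160.6]
ee_rot: [0.0, 0.999, 0.033, 0.001]
force: [5.9, 0.9, -4.0]
grip_width: 0.289
grip_force: 61.6
```

Call:
step_arm(
  commands="0 0 0 -0.07 0 0 0;0 0 0 -0.14 0 0 0;0 0 0 -0.2 0 0 0",
)

```text
time_s: 9.97
eef_pos: [597.9, -0.3, 162.3]
ee_rot: [-0.0, 0.999, 0.033, 0.001]
force: [8.1, 1.2, -9.0]
grip_width: 0.289
grip_force: 61.3
```

Call:
step_arm(
  commands="0 0 0 -0.07 0 0 0;0 0 0 -0.14 0 0 0;0 0 0 -0.2 0 0 0",
)

```text
time_s: 10.22
eef_pos: [597.9, -0.3, 163.5]
ee_rot: [-0.0, 0.999, 0.033, 0.001]
force: [10.2, 1.1, -13.5]
grip_width: 0.29
grip_force: 60.5
```

Call:
step_arm(
  commands="0 0 0 -0.07 0 0 0;0 0 0 -0.14 0 0 0;0 0 0 -0.2 0 0 0",
)

```text
time_s: 10.47
eef_pos: [597.9, -0.3, 165.2]
ee_rot: [-0.0, 0.999, 0.033, 0.001]
force: [9.0, 0.8, -12.7]
grip_width: 0.292
grip_force: 60.7
```

Call:
step_arm(
  commands="0 0 0 -0.07 0 0 0;0 0 0 -0.14 0 0 0;0 0 0 -0.2 0 0 0",
)

```text
time_s: 10.72
eef_pos: [597.9, -0.3, 168.5]
ee_rot: [-0.0, 0.999, 0.033, 0.001]
force: [6.5, 1.2, -4.9]
grip_width: 0.293
grip_force: 61.6
```

Call:
step_arm(
  commands="0 0 0 -0.07 0 0 0;0 0 0 -0.14 0 0 0;0 0 0 -0.2 0 0 0",
)

```text
time_s: 10.97
eef_pos: [597.9, -0.3, 170.6]
ee_rot: [-0.0, 0.999, 0.033, 0.001]
force: [6.4, 0.1, -5.6]
grip_width: 0.29
grip_force: 61.6
```

Call:
step_arm(
  commands="0 0 0 -0.07 0 0 0;0 0 0 -0.14 0 0 0;0 0 0 -0.2 0 0 0",
)

```text
time_s: 11.22
eef_pos: [597.9, -0.3, 172.6]
ee_rot: [-0.0, 0.999, 0.033, 0.001]
force: [6.5, 0.5, -5.5]
grip_width: 0.295
grip_force: 61.5
```

Call:
step_arm(
  commands="0 0 0 -0.07 0 0 0;0 0 0 -0.14 0 0 0;0 0 0 -0.2 0 0 0",
)

```text
time_s: 11.47
eef_pos: [597.9, -0.3, 173.8]
ee_rot: [-0.0, 0.999, 0.033, 0.001]
force: [8.7, 1.7, -8.3]
grip_width: 0.291
grip_force: 60.9
```

Call:
step_arm(
  commands="0 0 0 -0.07 0 0 0;0 0 0 -0.14 0 0 0;0 0 0 -0.2 0 0 0",
)

```text
time_s: 11.72
eef_pos: [597.9, -0.3, 175.6]
ee_rot: [-0.0, 0.999, 0.033, 0.001]
force: [8.5, 1.1, -9.9]
grip_width: 0.294
grip_force: 60.9
```

Call:
step_arm(
  commands="0 0 0 -0.07 0 0 0;0 0 0 -0.14 0 0 0;0 0 0 -0.2 0 0 0",
)

```text
time_s: 11.97
eef_pos: [597.9, -0.3, 178.2]
ee_rot: [-0.0, 0.999, 0.033, 0.001]
force: [7.4, 1.0, -4.6]
grip_width: 0.293
grip_force: 61.5
```

Call:
step_arm(
  commands="0 0 0 -0.05 0 0 0;0 0 0 -0.1 0 0 0",
)

```text
time_s: 12.13
eef_pos: [597.9, -0.3, 179.5]
ee_rot: [-0.0, 0.999, 0.033, 0.001]
force: [6.5, 1.5, -5.1]
grip_width: 0.291
grip_force: 61.6
```

Call:
step_arm(
  commands="0 0 0 -0.05 0 0 0;0 0 0 -0.08 0 0 0;0 0 0 -0.08 0 0 0;0 0 0 -0.02 0 0 0;0 0 0 0.06 0 0 0;0 0 0 0.14 0 0 0",
)

```text
time_s: 12.63
eef_pos: [597.9, -0.3, 178.4]
ee_rot: [0.0, 0.999, 0.033, 0.001]
force: [4.5, 1.0, -2.6]
grip_width: 0.288
grip_force: 61.8
```

Call:
step_arm(
  commands="0 0 0 0.05 0 0 0;0 0 0 0.1 0 0 0",
)

```text
time_s: 12.8
eef_pos: [598.0, -0.3, 178.0]
ee_rot: [0.0, 0.999, 0.033, 0.001]
force: [3.5, 1.3, 5.6]
grip_width: 0.291
grip_force: 62.8
```

Call:
step_arm(
  commands="0 0 0 0.05 0 0 0;0 0 0 0.1 0 0 0",
)

```text
time_s: 12.97
eef_pos: [598.0, -0.3, 177.8]
ee_rot: [0.0, 0.999, 0.033, 0.002]
force: [0.9, 0.7, 11.2]
grip_width: 0.288
grip_force: 63.7
```

Call:
step_arm(
  commands="0 0 0 -0.05 0 0 0;0 0 0 -0.09 0 0 0;0 0 0 -0.09 0 0 0",
)

```text
time_s: 13.22
eef_pos: [598.0, -0.3, 177.9]
ee_rot: [0.0, 0.999, 0.033, 0.002]
force: [5.3, 2.7, 4.6]
grip_width: 0.295
grip_force: 62.8
```

Call:
step_arm(
  commands="0.32 0 0 0 0 0 0;0.4 0 0 0 0 0 0;0.5 0 0 0 0 0 0;0.7 0 0 0 0 0 0;0.9 0 0 -0.3 0 0 0;1 0 0 -1.5 0 0 0;1 0 0 -4 0 0 0;1 0 0 -7.5 0 0 0;1 0 0 -10 0 0 0;1 0 0 -10 0 0 0",
  newtons=40,
)

```text
time_s: 14.05
eef_pos: [598.4, -0.5, 282.7]
ee_rot: [0.001, 0.999, 0.033, 0.004]
force: [0.1, -0.4, 0.1]
grip_width: 1.002
grip_force: 0.0
```

Run:
```python
from h import *
m=camera_model("wrist");save('w3.png',capture("wrist"))
for l,z in(("rest_vee",196),("fixed_vee",193.5),("shaft_place",195)):
    for p in spot_point("wrist",l)[:1]:print(l,p["xy"],p["score"],atz("wrist",p["xy"],z,m))
for p in trace("wrist","rest_vee")[:1]:print(p["rect"],p["score"])
move([548,-254,220],12.9-90);move([520,-254,220],12.9+90)
```

```text
rest_vee [319.8, 271.2] 0.73 [594.37  -2.03 196.  ]
shaft_place [317.0, 270.4] 0.7 [594.38  -0.56 195.  ]
[321.0, 261.9, 50.7, 102.5] 0.56
move [-6.54 25.    5.54] [0.   0.   1.41] at [596.76  -0.25 275.44] t 14.3 dist 264.27355422732865
move [-9.34 24.81  5.55] [-0.    0.   -1.73] at [596.76  -0.25 275.44] t 14.3 dist 270.8413745136758
```

View pics/w3.png

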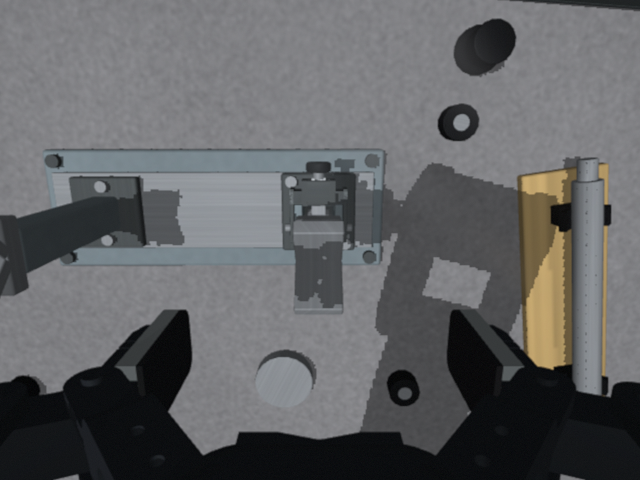

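Run:
```python
from h import *
move([526,-253,250],12.9)
```

```text
move [-8.74 24.75  2.55] [-0.    0.   -0.16] at [596.76  -0.25 275.44] t 14.3 dist 263.6984029758177
```

Call:
step_arm(
  commands="1 -1 2.5 0 0 0 -0.02;1 -2.4 6.5 0.5 0 0 -0.06;1 -3.8 10.5 1 0 0 -0.1;1 -5.2 14.5 1.5 0 0 -0.14;1 -6.6 18.5 2 0 0 -0.16;1 -8 22.5 2.5 0 0 -0.16;1 -8.7 24.3 2.5 0 0 -0.16;1 -8.7 24.7 2.5 0 0 -0.16;1 -8.7 24.7 2.5 0 0 -0.16",
)

```text
time_s: 15.05
eef_pos: [526.3, -253.7, 250.7]
ee_rot: [-0.001, 0.994, 0.112, -0.001]
force: [-0.8, 0.4, -0.2]
grip_width: 1.001
grip_force: 0.0
```

Run:
```python
from h import *
m=camera_model("wrist");save('w4.png',capture("wrist"))
for p in spot_point("wrist","shaft")[:1]:print(p["xy"],p["score"],atz("wrist",p["xy"],45,m))
for p in trace("wrist","shaft")[:1]:
    k=p["mask"].astype(np.uint8);ys,xs=np.nonzero(k);r0,r1=ys.min(),ys.max()
    c=[(xs[ys==r].mean(),r) for r in (r0+2,r1-2)];w=[(ys==r).sum() for r in range(r0,r1,25)]
    print(c,w,p["score"]);P=[atz("wrist",q,45,m) for q in c];print(P,np.linalg.norm(P[1]-P[0]),(P[0]+P[1])/2)
    d=P[0]-P[1];print(np.degrees(np.arctan2(d[1],d[0])))
s=sense();print(s["eef_pos"],s["ee_rot"],s["joints"])
```

```text
[315.4, 220.0] 0.58 [ 522.76 -251.92   45.  ]
[(np.float64(317.5), np.int64(25)), (np.float64(315.5), np.int64(364))] [np.int64(2), np.int64(24), np.int64(35), np.int64(34), np.int64(33), np.int64(32), np.int64(32), np.int64(31), np.int64(33), np.int64(30), np.int64(31), np.int64(30), np.int64(30), np.int64(30)] 0.97
[array([ 659.7 , -222.54,   45.  ]), array([ 398.29, -280.1 ,   45.  ])] 267.6677410431024 [ 529.   -251.32   45.  ]
12.416665107822915
[ 527.2  -251.29  251.54] [-0.    0.99  0.11 -0.  ] [-0.65  0.44  1.3   0.    1.4   0.7 ]
```

View pics/w4.png

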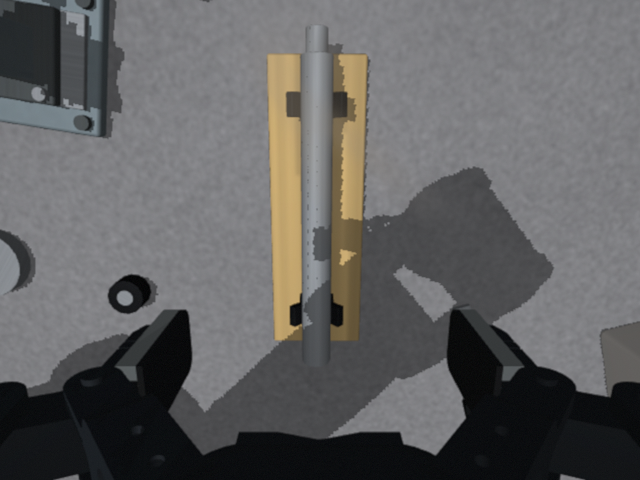

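Run:
```python
import cv2
i=cv2.imread('pics/w4.png');c=i[285:400,260:375];cv2.imwrite('pics/c1.png',cv2.resize(c,None,fx=5,fy=5,interpolation=2))
```

```text
(no output)
```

View pics/c1.png

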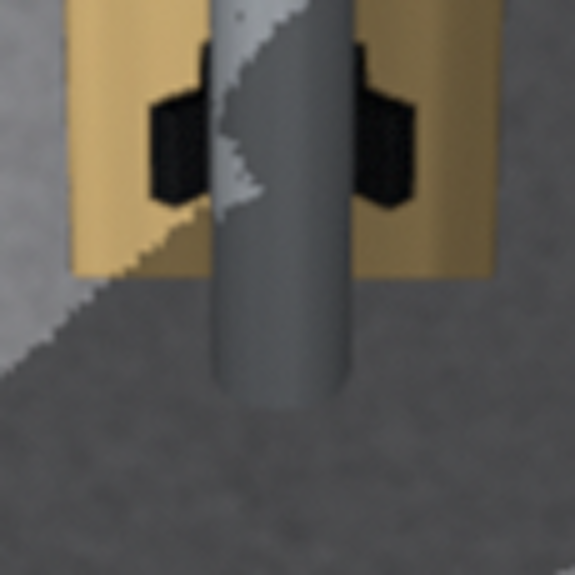

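Run:
```python
from h import *
a=atz("wrist",(317.3,52),57);b=atz("wrist",(315.5,366),57);e=atz("wrist",(317.5,24),53)
print(a,b,e,np.linalg.norm(a-b),np.linalg.norm(e-b),(a+b)/2)
d=a-b;print(np.degrees(np.arctan2(d[1],d[0])))
r=[atz("wrist",q,0+12) for q in ((268,54),(369,54),(275,340),(359,340))];print(r,np.mean(r,0))
i=cv2.imread('pics/w4.png').astype(int);print([i[r,308:324].mean().round(1) for r in range(352,392,2)],[i[r,340:356].mean().round(1) for r in range(352,392,2)])
move([528,-251,43],12.5)
```

```text
[ 641.95 -224.03   57.  ] [ 404.31 -277.36   57.  ] [ 659.94 -220.     53.  ] 243.55204505650013 262.01608148946457 [ 523.13 -250.7    57.  ]
12.647186010027319
[array([ 638.65, -184.65,   12.  ]), array([ 656.64, -262.25,   12.  ]), array([ 395.99, -239.73,   12.  ]), array([ 413.91, -316.73,   12.  ])] [ 526.3  -250.84   12.  ]
[np.float64(81.0), np.float64(80.7), np.float64(80.7), np.float64(80.5), np.float64(80.3), np.float64(80.4), np.float64(80.2), np.float64(77.9), np.float64(74.0), np.float64(73.9), np.float64(72.9), np.float64(73.1), np.float64(73.8), np.float64(73.0), np.float64(71.7), np.float64(72.6), np.float64(72.5), np.float64(73.4), np.float64(73.8), np.float64(72.6)] [np.float64(74.2), np.float64(74.2), np.float64(75.5), np.float64(74.2), np.float64(73.0), np.float64(73.0), np.float64(73.4), np.float64(73.4), np.float64(73.5), np.float64(74.4), np.float64(76.1), np.float64(75.9), np.float64(75.6), np.float64(75.4), np.float64(74.3), np.float64(75.0), np.float64(74.6), np.float64(73.5), np.float64(73.4), np.float64(74.0)]
move [ 0.09  0.01 20.85] [-0.    0.    0.01] at [ 527.2  -251.29  251.54] t 15.2 dist 208.53700501193822
```

Call:
step_arm(
  commands="1 -0.1 0 2.5 0 0 0;1 -0.3 -0.1 6 0 0 0;1 -0.4 -0.1 10 0 0 0;1 -0.4 -0.1 14 0 0 0;1 -0.4 -0.1 17.5 0 0 0;0.9 -0.4 -0.1 20 0 0 0;0.7 -0.4 -0.1 20.7 0 0 0;0.5 -0.4 -0.1 20.7 0 0 0;0.4 -0.4 -0.1 20.7 0 0 0",
)

```text
time_s: 15.95
eef_pos: [523.6, -252.2, 46.2]
ee_rot: [0.001, 0.994, 0.114, 0.001]
force: [0.2, 0.4, -0.4]
grip_width: 0.487
grip_force: 0.0
```

Call:
step_arm(
  commands="0.35 0 0 0 0 0 0;0.3 0 0 0 0 0 0;0.25 0 0 0 0 0 0;0.1 0 0 0 0 0 0;0 0 0 0 0 0 0;0 0 0 0 0 0 0;0 0 0 0 0 0 0",
  newtons=80,
)

```text
time_s: 16.53
eef_pos: [523.4, -251.7, 46.9]
ee_rot: [-0.0, 0.994, 0.113, 0.001]
force: [-2.0, 8.3, 10.4]
grip_width: 0.251
grip_force: 77.8
```

Call:
step_arm(
  commands="0.35 0 0 0 0 0 0;0.4 0 0 0 0 0 0;0.4 0 0 0.2 0 0 0;0.4 0 0 0.4 0 0 0;0.4 0 0 0.4 0 0 0",
)

```text
time_s: 16.95
eef_pos: [522.5, -252.5, 40.4]
ee_rot: [-0.0, 0.994, 0.113, -0.0]
force: [-0.0, -0.6, -0.4]
grip_width: 0.394
grip_force: 0.0
```

Call:
step_arm(
  commands="0.3 0 0 0 0 0 0;0.25 0 0 0 0 0 0;0.1 0 0 0 0 0 0;0 0 0 0 0 0 0;0 0 0 0 0 0 0;0 0 0 0 0 0 0",
  newtons=80,
)

```text
time_s: 17.45
eef_pos: [522.5, -251.9, 40.9]
ee_rot: [-0.001, 0.994, 0.113, -0.0]
force: [-2.1, 4.2, 3.8]
grip_width: 0.256
grip_force: 78.0
```

Call:
step_arm(
  commands="0 0 0 -0.2 0 0 0;0 0 0 -0.5 0 0 0;0 0 0 -0.9 0 0 0;0 0 0 -1.3 0 0 0;0 0 0 -1.5 0 0 0;0 0 0 -1.5 0 0 0",
)

```text
time_s: 17.95
eef_pos: [522.9, -252.7, 56.4]
ee_rot: [0.0, 0.994, 0.113, 0.0]
force: [-0.2, -0.2, -5.9]
grip_width: 0.262
grip_force: 78.4
```

Run:
```python
from h import *
move([590.5,94.3,262],93.8)
```

```text
move [ 14.4  -32.28 -20.58] [ 0.    0.   -1.41] at [ 522.94 -252.71   56.37] t 17.95 dist 408.979783462864
```

Call:
step_arm(
  commands="0 0 0 -2 0 0 0;0 0 0 -5 0 0 0;0 0 0 -8 0 0 0;0 0 0 -11 0 0 0;0 0 0 -14 0 0 0;0 0 0 -17 0 0 0;0 0 0 -19.5 0 0 0;0 0.5 -1 -20.6 0 0 -0.03;0 1.3 -3 -20.6 0 0 -0.1;0 2.3 -5 -20.6 0 0 -0.2;0 3.3 -7.5 -20.6 0 0 -0.3;0 4.5 -10 -20.6 0 0 -0.4;0 5.6 -12.5 -20.6 0 0 -0.5;0 6.7 -15 -20.6 0 0 -0.6;0 7.8 -17.5 -20.6 0 0 -0.7;0 9 -20 -20.6 0 0 -0.8;0 10 -22.5 -20.6 0 0 -0.9;0 11.2 -25 -20.6 0 0 -1;0 12.2 -27.5 -20.6 0 0 -1.1;0 13.2 -29.5 -20.6 0 0 -1.2",
)

```text
time_s: 19.62
eef_pos: [584.5, 67.3, 260.8]
ee_rot: [-0.001, 0.754, 0.657, -0.0]
force: [-0.1, -0.5, -5.8]
grip_width: 0.253
grip_force: 79.4
```

Run:
```python
from h import *
print(sense()["force"]);move([590.5,94.3,262],93.8)
```

```text
[-0.11 -0.54 -5.83]
move [ 2.76  0.23 -0.12] [-0.  -0.  -0.2] at [584.47  67.29 260.76] t 19.6167 dist 27.707865406129336
```

Call:
step_arm(
  commands="0 1.5 0 0 0 0 -0.1;0 2.6 0.1 0 0 0 -0.18;0 3 0.1 0 0 0 -0.21;0 3 0.1 0 0 0 -0.21;0 3 0.1 0 0 0 -0.21;0 3 0.1 0 0 0 -0.21",
)

```text
time_s: 20.12
eef_pos: [590.2, 93.5, 261.6]
ee_rot: [-0.0, 0.684, 0.729, -0.0]
force: [0.1, -0.2, -6.0]
grip_width: 0.255
grip_force: 79.3
```

Run:
```python
from h import *
m=camera_model("wrist");save('w5.png',capture("wrist"))
for l,z in(("rest_vee",196),("fixed_vee",193.5),("shaft_place",195),("shaft",266)):
    for p in spot_point("wrist",l)[:2]:print(l,p["xy"],p["score"],atz("wrist",p["xy"],z,m))
s=sense();print(s["eef_pos"],s["ee_rot"],s["force"],s["wrist_torque"])
```

```text
shaft [318.4, 349.6] 0.55 [591.13  91.88 266.  ]
[590.32  93.76 261.86] [0.   0.68 0.73 0.  ] [-0.17  0.16 -6.44] [-0.06 -0.01  0.04]
```

View pics/w5.png

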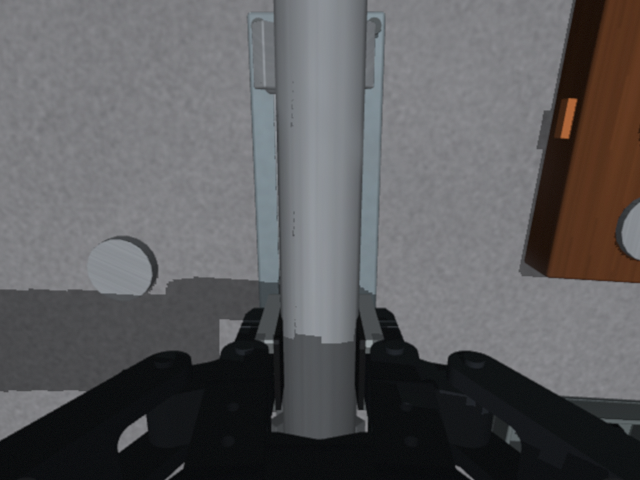

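Call:
step_arm(
  commands="0 0 -0.05 1 0 -0.017 -0.005;0 0 -0.08 3 0 -0.017 -0.008;0 0 -0.08 5 0 -0.017 -0.008;0 0 -0.08 6 0 -0.017 -0.008;0 0 -0.08 6.3 0 -0.017 -0.008;0 0 -0.08 6.3 0 -0.017 -0.008",
)

```text
time_s: 20.87
eef_pos: [589.4, 94.1, 198.2]
ee_rot: [0.006, 0.68, 0.733, -0.006]
force: [0.1, -0.6, -5.1]
grip_width: 0.254
grip_force: 79.2
```

Call:
step_arm(
  commands="0 0 0 0.07 0 0 0;0 0 0 0.14 0 0 0;0 0 0 0.2 0 0 0",
)

```text
time_s: 21.12
eef_pos: [589.9, 94.1, 197.7]
ee_rot: [0.007, 0.68, 0.733, -0.005]
force: [-0.1, -0.1, -5.9]
grip_width: 0.256
grip_force: 79.2
```

Call:
step_arm(
  commands="0 0 0 0.07 0 0 0;0 0 0 0.14 0 0 0;0 0 0 0.2 0 0 0",
)

```text
time_s: 21.37
eef_pos: [589.6, 94.1, 194.9]
ee_rot: [0.006, 0.68, 0.733, -0.006]
force: [0.4, 0.4, -5.2]
grip_width: 0.254
grip_force: 79.2
```

Call:
step_arm(
  commands="0 0 0 0.03 0 0 0;0 0 0 0.07 0 0 0;0 0 0 0.1 0 0 0",
)

```text
time_s: 21.62
eef_pos: [589.5, 94.1, 193.8]
ee_rot: [0.006, 0.68, 0.733, -0.006]
force: [0.1, 0.4, -6.2]
grip_width: 0.258
grip_force: 79.2
```

Call:
step_arm(
  commands="0 0 0 0.03 0 0 0;0 0 0 0.07 0 0 0;0 0 0 0.1 0 0 0",
)

```text
time_s: 21.87
eef_pos: [589.5, 94.0, 192.8]
ee_rot: [0.006, 0.68, 0.733, -0.006]
force: [-1.0, 0.8, -4.8]
grip_width: 0.254
grip_force: 79.2
```

Call:
step_arm(
  commands="0 0 0 0.03 0 0 0;0 0 0 0.07 0 0 0;0 0 0 0.1 0 0 0",
)

```text
time_s: 22.12
eef_pos: [589.6, 94.0, 192.6]
ee_rot: [0.007, 0.68, 0.733, -0.006]
force: [-3.9, -1.1, 2.0]
grip_width: 0.257
grip_force: 80.1
```

Call:
step_arm(
  commands="0 0 0 0.03 0 0 0;0 0 0 0.05 0 0 0;0 0 0 0.05 0 0 0",
)

```text
time_s: 22.37
eef_pos: [589.6, 94.1, 192.5]
ee_rot: [0.007, 0.68, 0.733, -0.005]
force: [-4.7, -0.7, 5.2]
grip_width: 0.259
grip_force: 80.6
```

```bash
python3 -c "
from h import *
s=sense();print(s['force'],s['wrist_torque'],s['eef_pos'])"
```

```text
[-4.7  -0.68  5.21] [-0.06  0.73  0.06] [589.62  94.06 192.48]
```

Call:
step_arm(
  commands="0 0 -0.05 0 0 0 0;0 0 -0.1 0 0 0 0;0 0 -0.1 0 0 0 0",
)

```text
time_s: 22.62
eef_pos: [588.5, 94.0, 191.5]
ee_rot: [0.006, 0.68, 0.733, -0.006]
force: [-3.1, 0.5, 2.3]
grip_width: 0.254
grip_force: 80.2
```

Call:
step_arm(
  commands="0 0 -0.03 0.03 0 0 0;0 0 -0.05 0.05 0 0 0;0 0 -0.05 0.05 0 0 0",
)

```text
time_s: 22.87
eef_pos: [588.2, 93.9, 191.1]
ee_rot: [0.006, 0.681, 0.733, -0.006]
force: [-3.0, 0.1, 4.6]
grip_width: 0.255
grip_force: 80.4
```

```bash
python3 -c "
from h import *
s=sense();print(s['force'],s['wrist_torque'],s['eef_pos'])"
```

```text
[-2.95  0.11  4.59] [ 0.04  0.35 -0.12] [588.21  93.9  191.14]
```

Call:
step_arm(
  commands="0.28 0 -0.02 0 0 0 0;0.3 0 -0.02 0 0 0 0;0.35 0 -0.02 0 0 0 0;0.4 0 -0.02 0 0 0 0;0.6 0 -0.02 0 0 0 0;0.8 0 -0.02 0 0 0 0;0.9 0 -0.02 -0.5 0 0 0;0.9 0 -0.02 -2 0 0 0;0.9 0 -0.02 -5 0 0 0;0.9 0 -0.02 -8.5 0 0 0;0.9 0 -0.02 -12 0 0 0;0.9 0 -0.02 -15 0 0 0;0.9 0 -0.02 -16 0 0 0;0.9 0 -0.02 -16 0 0 0",
  newtons=40,
)

```text
time_s: 24.03
eef_pos: [588.1, 96.6, 353.8]
ee_rot: [0.008, 0.68, 0.733, -0.004]
force: [-0.6, -0.4, 0.0]
grip_width: 0.902
grip_force: 0.0
```

Run:
```python
from h import *
save('s2.png',capture("scene")[120:360,160:480].repeat(2,0).repeat(2,1))
m=camera_model("wrist");save('w6.png',capture("wrist"))
for p in spot_point("wrist","shaft")[:1]:print(p["xy"],p["score"],atz("wrist",p["xy"],195,m))
rs=[]
for c in("scene","top"):
    if c=="top":capture("top")
    for l in("shaft","fixed_vee","rest_vee"):
        for p in spot_point(c,l)[:1]:print(c,l,p["score"],atz(c,p["xy"],195))
s=sense();print(s["eef_pos"],s["force"])
```

```text
[320.7, 231.0] 0.82 [590.21  92.84 195.  ]
scene shaft 0.78 [586.86  97.69 195.  ]
scene fixed_vee 0.55 [581.51 191.94 195.  ]
scene rest_vee 0.65 [ 642.06 -103.86  195.  ]
top shaft 0.56 [591.96  92.56 195.  ]
top fixed_vee 0.83 [583.01 191.92 195.  ]
top rest_vee 0.69 [592.97  -7.78 195.  ]
[587.59  96.6  350.35] [-1.24  0.79 -0.38]
```

View pics/w6.png

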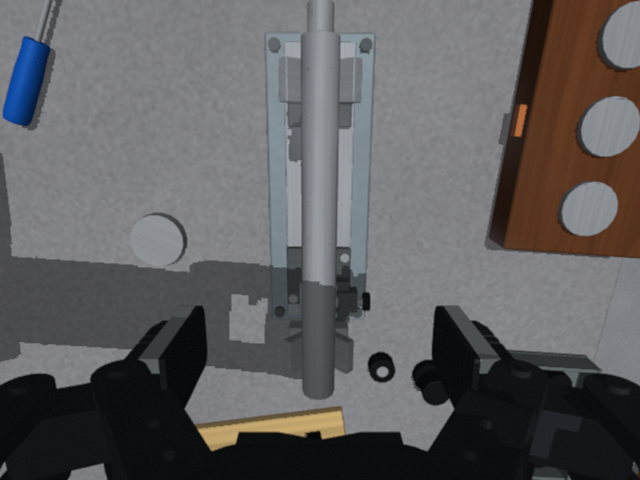

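View pics/s2.png

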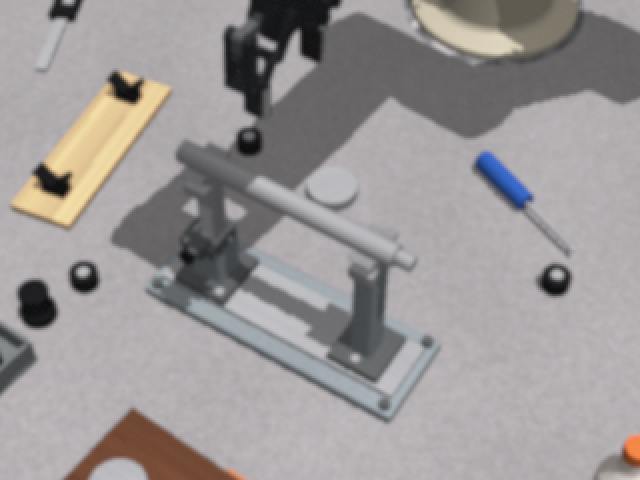

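```bash
python3 -c "
from rig import *
print(finish_job())"
```

```text
the job is handed in; nothing more can be done
None
```

I drew the ratchet rest up four clicks, eased it back onto its pawl and let go. I then laid the shaft across both vees, centred to a few mm and level to about 3 mm as measured. The last pictures show nothing else disturbed, and I handed the job in at about 24 s.

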